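# Fold back the sealing-kit case and put the melting spoon home

### The job

The melting spoon was left lying on the closed folding door of the sealing-kit case: take it off and set it down on the tablecloth clear of the case. Then pull the door up by its brass bar handle until both panels are folded fully back to the left, and take the spoon again by the middle of its wooden grip and press it home in its spoon-shaped cutout, flush and with the bowl in the round end. Leave the door folded open, and do not disturb the stamps, the seal or the tape roll that stand on the table.

Things in the scene. Friction and masses are not known exactly. Their poses are not given: they have to be found in the camera images.
- seal_case: Fixed light-wood case, 230 x 280 mm, top of its closed door 80 mm above the table; may stand turned a little. Origin: centre of its underside. Its y points to the left end, where the door's hinge is; -x to the long side near the robot. A track 16 mm wide runs along each long side, top at 82 mm. Inside: a rigid dark insert, top at 52 mm, holding a wax seal and three wax sticks (all fixed).
- door_panel (a joint): Angle of the left, hinged panel of the bifold door: 0 closed and level, 1.45 rad fully folded back (stop). Both panels are 125 mm long (case y), 188 wide, 10 thick. Lifting the left one by its handle (about 6 N) folds both up like a tent, the right one's far edge running left in the tracks, until they stand together at the left end, top at 195 mm. Stiff hinge: stays where it is left.
- door_hinge (a point): Middle of the door's hinge line, fixed on the case at its point (0, 125, 70) mm; axes are those of the case. The line runs along the case's x; the closed panel lies on its -y side and its free edge rises as it opens. Folded back, the door fills the case from y = 85 mm leftward. Let go of the bar by opening the fingers only a little (to about 30 mm), or they push the panel.
- door_handle (a point): Middle of the brass bar handle on the left panel, on the bar's axis. Round bar 12 mm thick, 80 mm long in all, parallel to the hinge line, on two posts. It moves with the panel on an arc about the hinge line: closed, it is 95 mm to the -y side of that line and 52 mm above it. The bar's axis is 42 mm off the panel's face, so a finger fits between them. Its z is the panel's outward normal.
- spoon_grip (a point): Middle of the loose melting spoon's wooden grip, a round rod 12.4 mm thick, 62 long, its axis 8 mm above what it lies on. The spoon is 146 mm long, 30 to 60 g; its y points from grip to bowl, z up. It starts on the closed door, parallel to the bar handle and some 20 mm to its -y side, so the bar leaves no finger room beside the middle of the grip.
- spoon_bowl (a point): Centre of the spoon's brass bowl, half-way up: 31 mm across the rim, 13 high, flat bottom; 99.5 mm along the spoon's +y from spoon_grip, joined to it by a shank 4 mm wide. Can be gripped across from above. At the start it lies on the door clear of the bar handle, past its end nearest the robot. Held there, the grip end may sag.
- spoon_place (a point): Where spoon_grip is when the spoon is home; axes of the case, and the seated spoon's y is along the case's y. Cutout 14 mm deep, channel 15.6 wide, 2.5 mm play lengthwise; sprung ribs at both ends of the grip let it past at some 4 to 8 N and then hold it. A finger notch crosses here: 42 mm to each side along x, 40 along y, down to 10 mm above the table; open the fingers to no more than 45 mm in it.
- bowl_place (a point): Where spoon_bowl is when the spoon is home: middle of the round end of the cutout, 37 mm across, fixed on the case, towards the hinge end; the floor of the cutout is 38 mm above the table.
- dater: Loose bystander: upright hand dater with a dark red handle, 25 x 38 x 86 mm. Origin under its foot.
- brown_seal: Loose bystander: upright brown wax seal, 23 mm thick, 108 mm tall. Origin under its foot.
- flower_stamp: Loose bystander: wooden block stamp with flowers, 30 x 46 x 34 mm. Origin under its middle.
- tape: Loose bystander: flat roll of tape, 104 mm across, 25 mm high. Origin under its middle.

How it is judged:
By the outcome, as a careful person would: the job done as asked, in the order asked, and still so for the second after the job is handed in, with the robot touching nothing.
It also fails if it takes over 69 s, if anything falls off the work surface, if the arm or the gripper's body presses on something with over 40 N, if the wrist force passes 120 N, or if a joint passes its speed limit or range.

### The arm

A 6-joint arm with a two-finger parallel gripper is mounted at the origin on a cart in front of the work surface, level with it; the furniture and walls round the work are solid. World frame = base frame: x ahead of the robot, y to its left, z up, the work surface at z = 0. Lengths are in m, angles in degrees, forces in N, time in s.
With the tool pointing down it reaches from about 0.375 to 0.9 m from the base axis. Payload 3.1 kg.
Tool frame: the origin (TCP) lies at the very end of the fingers, on their centre line; the grasp point (between the pads) lies 19 mm behind it; z points along the fingers, y is the line along which they close (so a half turn about z gives the same grasp; the last joint's range is limited). The gripper opens to 87 mm and grips with 3 to 60 N. Pads are 19 mm wide; open, the fingers measure 117 mm over their backs; the gripper's body (75 mm by 190 mm) begins 51 mm behind the grasp point.
Start: joints at [58.298, 30.224, 82.088, -0, 67.689, -10.227], TCP at [0.229, 0.582, 0.223] pointing down, gripper open.
Joint ranges: [-176.69, 176.69], [-43.24, 126.21], [12.49, 139.97], [-82, 262], [0, 151.66], [-163.58, 163.58]. Speed limits (degrees/s): [159.86, 159.86, 180, 180, 180, 180].

### API

Orientations are given as a 3x3 rotation matrix whose columns are the frame's x, y, z axes.
In Python, from rig import bot gives the robot as it stands.
- The arm moves only by the tool move_arm, never from a script. Its argument "increments" is a list of rows, each an object with "xyz": the shift along the tool's x, y, z in mm, a list of three; "roll": the turn about the tool's z in rad; "grip": the opening in per cent of the stroke, from 0 (shut) to 100 (fully open). A call has 1 to 5 rows; each row shifts and turns the commanded pose from where the row before left it, along the tool's axes as they then stand; what a row does not reach is not made up. A row lasts 1/12 s, in which the tool goes at most 41.7 mm and 7.16 degrees, less where a joint would pass 70% of its speed; a pose out of reach is approached as far as the arm can. A call is refused whole if a number of a shift passes 41.7 or a number of a turn 0.125, either way. A call with a gripper value outside its range is refused whole. The fingers move at their own pace and stop on an object; the grip force is fixed at half the most. Time passes only in rows, so rows that do not move let the fingers close. It gives the time, the measured TCP pose, the force, the opening and the grip force at its end, in the units of the state.
- bot.read_state(): the state, without advancing time (a new reading comes with each control period).
- bot.capture(name): name is "scene" or "top"; returns (picture, depth): 420x560x3 uint8, red, green, blue; 420x560 float32, m along the optical axis (not along the pixel's ray), 0 where there is no reading.
- bot.camera_model(name): a dict with "intrinsics" (3x3 intrinsics, pixels), "rvec" (rotation vector, rad) and "tvec" (3), from world to camera coordinates, as OpenCV has them. Camera axes: x right, y down, z forward; pixel columns grow to the right and rows downward; lengths in m; the calibration is good to about 2 mm. A picture is of the moment at which its call begins. camera_model takes no time and is no camera call.
- bot.hand_in(): hands the job in; it is judged then, once.
Trained networks look in the newest picture that a camera, given by its name, has taken for a name from the list of things; names that differ only in an ending like _2 or _b are one class to them, and where a whole thing is asked for, a point or a joint stands for the part that bears it (a point fixed in the world has none). Each returns a list of dicts, best first, with "conf" (0 to 1); they miss things now and then, are a little off and sometimes report something else, mostly with a low value. They report only what shows in the picture. A call takes as long as a camera call.
- bot.spot_in(label, camera): "at" ([x, y, z] in m, in the coordinates of the camera as it stood for that picture, good to about 4 mm: the middle of the surface that is visible of it).
- bot.trace(label, camera): "mask" (420x560 bool, what is visible of it).
The state is a dict: "time_s": time; "joint_positions": joint angles; "qvel": joint speeds; "tau": joint torques, N m; "position": TCP position; "tcp_rot": TCP orientation; "force": force on the tool from outside, world axes, zero at the start; "moment": the same for the moment, N m; "opening": opening from 0.0 (shut) to 1.0 (fully open); "grasp_force": force on a finger pad.
Only numpy, scipy, OpenCV 4.12 (cv2) and the standard library are available. Lean on these libraries where they do the work, as an engineer would, in place of code of your own. Each camera call takes 0.05 s, during which the arm holds its last target. There are 200 camera calls.

## Working session

There is one attempt and no reset: what is moved stays moved. The work goes in short steps, Python scripts to look and compute and a tool call to move; the robot and the scene stay as the last step left them, time stands still between calls to the robot, and variables do not carry over. Pictures are saved under pics/ and viewed, at most 10 in all, crops included, and the job is handed in when it is done.

Besides the shell and the picture viewer there is one more tool, called after "Call:" by a JSON object that holds its "api" and its "payload". move_arm: Moves the arm, as the interface text tells. Its arguments: {"type":"object","properties":{"increments":{"type":"array"}},"required":["increments"]}

```bash
mkdir -p pics; ls
cat > h.py <<'E'
from rig import bot
import numpy as np, cv2
def cam(n):
    m=bot.camera_model(n); R,_=cv2.Rodrigues(np.array(m["rvec"],float)); return np.array(m["intrinsics"]),R,np.array(m["tvec"],float).ravel()
def c2w(n,p):
    K,R,t=cam(n); return R.T@(np.asarray(p)-t)
def cloud(n,d):
    K,R,t=cam(n); v,u=np.mgrid[:d.shape[0],:d.shape[1]]
    P=np.stack([(u-K[0,2])/K[0,0]*d,(v-K[1,2])/K[1,1]*d,d],-1)
    return (P-t)@R
def save(n,f):
    p,d=bot.capture(n); cv2.imwrite('pics/'+f,cv2.cvtColor(p,cv2.COLOR_RGB2BGR)); return p,d
E
cat > a.py <<'E'
from h import *
np.set_printoptions(precision=4,suppress=True)
for n in ["scene","top"]:
    p,d=save(n,n+'0.png'); np.save(n+'0.npy',d); print(n,"cam at",c2w(n,[0,0,0]))
    for l in ["seal_case","door_panel","door_handle","spoon_grip","spoon_bowl","dater","brown_seal","flower_stamp","tape"]:
        r=bot.spot_in(l,n)
        print(n,l,[(round(q["conf"],2),c2w(n,q["at"])) for q in r[:2]])
s=bot.read_state();print(s)
a=cv2.imread('pics/scene0.png');b=cv2.imread('pics/top0.png')
E
python3 a.py
```

```text
pics
scene cam at [ 0.0642 -0.5974  0.7054]
scene seal_case [(0.79, array([ 0.4719, -0.0511,  0.0726]))]
scene door_panel [(0.57, array([ 0.4845, -0.022 ,  0.0778]))]
scene door_handle [(0.92, array([ 0.4901, -0.0226,  0.0793]))]
scene spoon_grip [(0.68, array([0.4652, 0.007 , 0.0899])), (0.45, array([ 0.6139, -0.4358,  0.0259]))]
scene spoon_bowl [(0.77, array([0.4591, 0.0109, 0.0923]))]
scene dater [(0.6, array([ 0.7011, -0.3447,  0.033 ]))]
scene brown_seal [(0.86, array([ 0.6321, -0.2645,  0.0565]))]
scene flower_stamp [(0.8, array([ 0.5692, -0.331 ,  0.0324]))]
scene tape [(0.9, array([ 0.6094, -0.4361,  0.023 ]))]
top cam at [ 0.4617 -0.1131  1.228 ]
top seal_case []
top door_panel [(0.97, array([ 0.5064, -0.0061,  0.0822]))]
top door_handle [(0.66, array([ 0.5029, -0.01  ,  0.0829]))]
top spoon_grip [(0.82, array([0.4552, 0.0074, 0.0896]))]
top spoon_bowl []
top dater [(0.52, array([ 0.707 , -0.3347,  0.0327]))]
top brown_seal [(0.6, array([ 0.6366, -0.2591,  0.0788]))]
top flower_stamp [(0.72, array([ 0.5805, -0.323 ,  0.0367]))]
top tape [(0.78, array([ 0.6269, -0.4335,  0.0276]))]
{'time_s': 1.0, 'joint_positions': array([ 58.2994,  30.222 ,  82.0859,   0.0009,  67.6871, -10.2277]), 'qvel': array([ 0.0716, -0.0892,  0.0155, -0.0498,  0.0604,  0.0914]), 'tau': array([  0.0002, -44.0014, -17.699 ,   0.0634,   0.0503,  -0.    ]), 'position': array([0.2288, 0.5816, 0.2226]), 'tcp_rot': array([[-0.9306,  0.3661,  0.    ],
       [ 0.3661,  0.9306,  0.0001],
       [-0.    ,  0.0001, -1.    ]]), 'force': array([-0.1407,  0.6588,  0.2136]), 'moment': array([-0.0311, -0.026 , -0.0173]), 'grasp_force': 0.0, 'opening': 1.0006232656064724}
```

View pics/scene0.png

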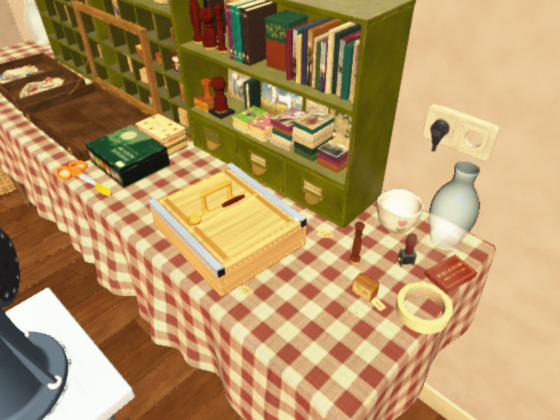

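View pics/top0.png

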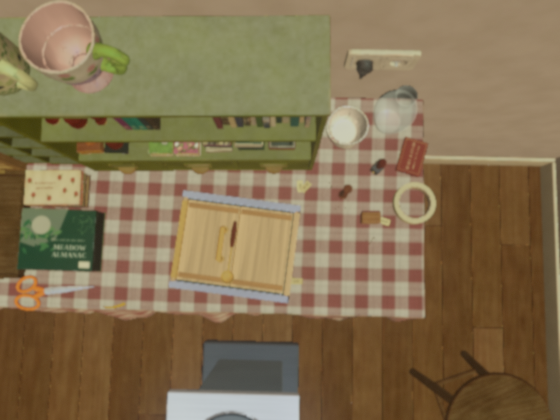

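Scene: case at u 155–305, v 165–290, spoon bowl at (195,217), grip at (232,201), bar at about (215,190). Top: case corners (185,195), (300,208), (288,298), (172,288); spoon grip at (234,234), bowl at (227,276), bar at (221,244). The cabinet is behind the case.

```bash
cat > b.py <<'E'
from h import *
np.set_printoptions(precision=4,suppress=True)
for n in ["top","scene"]:
    d=np.load(n+'0.npy'); W=cloud(n,d); 
    roi=(W[...,0]>.33)&(W[...,0]<.64)&(W[...,1]>-.2)&(W[...,1]<.2)&(d>0)
    m=roi&(W[...,2]>.068)&(W[...,2]<.088)
    k=cv2.morphologyEx(m.astype(np.uint8),cv2.MORPH_OPEN,np.ones((3,3)))
    nl,lab,st,_=cv2.connectedComponentsWithStats(k); i=1+np.argmax(st[1:,4]); P=W[lab==i]
    r=cv2.minAreaRect((P[:,:2]*1000).astype(np.float32)); print(n,"case",r,len(P), "zmed",np.median(P[:,2]))
    c=cv2.imread(f'pics/{n}0.png').astype(int)
    hs=cv2.cvtColor(c.astype(np.uint8),cv2.COLOR_BGR2HSV)
    # rails: bluish
    b=roi&(c[...,0]>c[...,2]+5)&(W[...,2]>.06)
    print("rail px",b.sum()); B=W[b][:,:2]*1000
    if len(B)>20: print(cv2.minAreaRect(B.astype(np.float32)))
    # dark red grip
    g=roi&(hs[...,2]<150)&(W[...,2]>.082)&(c[...,2]>c[...,0]+15)&(W[...,2]<.105)
    g&=(np.abs(W[...,0]-.5)<.09)&(np.abs(W[...,1])<.06)
    G=W[g]; print("grip",len(G),G.mean(0) if len(G) else 0, cv2.minAreaRect((G[:,:2]*1000).astype(np.float32)))
    h=roi&(W[...,2]>.105)&(W[...,2]<.14)&(np.abs(W[...,0]-.5)<.09); H=W[h]; print("bar",len(H),np.median(H,0),cv2.minAreaRect((H[:,:2]*1000).astype(np.float32)))
    for l in ["spoon_grip","spoon_bowl","door_handle"]:
        bot.capture(n)
        for q in bot.trace(l,n)[:1]:
            M=W[q["mask"]]; print(l,round(q["conf"],2),len(M),M.mean(0),cv2.minAreaRect((M[:,:2]*1000).astype(np.float32)))
d=np.load('top0.npy');W=cloud('top',d); 
for z0,z1 in [(.1,.3),(.3,.6)]:
    m=(W[...,2]>z0)&(W[...,2]<z1)&(W[...,1]>-.3)&(W[...,1]<.3)&(W[...,0]>.5); print(W[m][:,0].min(), np.percentile(W[m][:,0],[1,5]) )
d=np.load('scene0.npy');W=cloud('scene',d); m=(W[...,2]>.2)&(W[...,2]<.6)&(W[...,1]>-.2)&(W[...,1]<.3)&(W[...,0]>.5); print(np.percentile(W[m][:,0],[1,5,50]))
a=cv2.imread('pics/top0.png')[180:310,160:310]; b=cv2.imread('pics/scene0.png')[160:300,140:310]
cv2.imwrite('pics/crop.png',np.hstack([cv2.resize(a,(400,347)),cv2.resize(b,(400,347))]))
E
python3 b.py
```

```text
top case ((505.70538330078125, -2.316436767578125), (277.8194580078125, 192.64541625976562), 83.83181762695312) 8701 zmed 0.07968618159173685
rail px 796
((503.98583984375, -1.0239715576171875), (270.5372314453125, 221.0300750732422), 83.36627960205078)
grip 116 [0.5313 0.003  0.0911] ((532.0465087890625, 3.1270804405212402), (12.070589065551758, 58.694522857666016), 85.72692108154297)
bar 185 [0.5077 0.0278 0.1264] ((508.1069641113281, 28.493215560913086), (11.931451797485352, 77.54954528808594), 83.24284362792969)
spoon_grip 0.79 260 [0.4798 0.0062 0.1103] ((466.13519287109375, -17.507278442382812), (150.69235229492188, 118.06401062011719), 49.26586151123047)
spoon_bowl 0.5 249 [0.4749 0.0071 0.1115] ((466.46417236328125, -15.826614379882812), (152.38925170898438, 121.38299560546875), 48.6578369140625)
door_handle 0.88 8354 [ 0.5053 -0.0026  0.0856] ((505.52801513671875, -0.010955810546875), (251.6770477294922, 196.2308349609375), 84.3333740234375)
scene case ((500.57659912109375, -0.7234039306640625), (283.6421813964844, 231.63217163085938), 83.83161926269531) 8251 zmed 0.07975553
[... 215 characters left out ...]
 55.559993743896484), 83.2386474609375)
bar 224 [0.4991 0.0273 0.1241] ((502.4634094238281, 28.687047958374023), (12.656620025634766, 75.87413024902344), 85.6436538696289)
spoon_grip 0.81 222 [0.4731 0.0107 0.089 ] ((483.2945251464844, 2.4353866577148438), (30.275075912475586, 139.302734375), 77.59889221191406)
spoon_bowl 0.87 285 [0.4743 0.0104 0.0892] ((485.8785095214844, 15.470189094543457), (35.65857696533203, 143.5883331298828), 88.97898864746094)
door_handle 0.66 6245 [ 0.49   -0.0163  0.0841] ((377.0352783203125, -261.44268798828125), (879.0309448242188, 264.58673095703125), 63.79369354248047)
0.5006502512364873 [0.5269 0.6935]
0.6862656911093412 [0.6919 0.6997]
[0.6907 0.6962 0.7339]
```

View pics/crop.png

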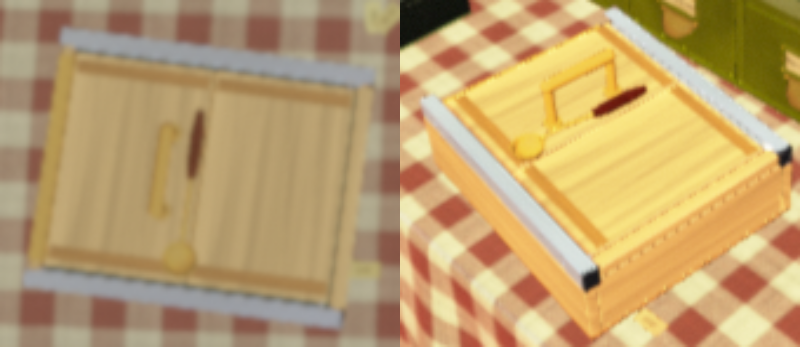

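Top crop: bar from (168,130) to (158,215), grip (197,145), bowl (180,258). Case yaw is about -6.4°. I'll locate the bowl and work out the move.

```bash
cat >> h.py <<'E'
np.set_printoptions(precision=1,suppress=True)
def go(x,y,z,ang=None):
    "mm target; ang = wanted tool-y direction deg -> needed roll, and shift in tool axes (after roll)"
    s=bot.read_state(); R=np.array(s["tcp_rot"]); p=np.array(s["position"])*1000
    a=np.degrees(np.arctan2(R[1,1],R[0,1])); roll=0
    if ang is not None: roll=-np.radians(ang-a); a=ang
    c,q=np.cos(np.radians(a)),np.sin(np.radians(a))
    D=np.array([x,y,z])-p
    print("t",round(s["time_s"],2),"pos",p,"ang",round(a,1),"roll",round(roll,3),"shift",np.array([-q*D[0]+c*D[1],c*D[0]+q*D[1],-D[2]]),"F",s["force"],"op",round(s["opening"],3))
E
python3 - <<'E'
from h import *
for n in ["top","scene"]:
    d=np.load(n+'0.npy');W=cloud(n,d)*1000
    e=np.array([np.cos(np.radians(83.6)),np.sin(np.radians(83.6))])
    m=(W[...,2]>85)&(W[...,2]<108)&(np.abs(W[...,0]-432)<28)&(np.abs(W[...,1]-12)<28)
    P=W[m]; print(n,len(P),P.mean(0),P.min(0),P.max(0))
go(430,13,190,83.6)
E
```

```text
top 111 [434.3  14.3  89.3] [404.3  -0.8  85. ] [459.1  39.6  97.2]
scene 116 [432.3  17.1  89.7] [414.1  -1.4  85. ] [458.7  29.6  96.3]
t 1.6 pos [228.7 581.6 222.5] ang 83.6 roll -0.263 shift [-263.4 -542.6   32.5] F [ 0.  -0.2  0. ] op 0.999
```

Call:
{"api": "move_arm", "payload": {"increments": [{"xyz":[0,0,0],"roll":-0.088,"grip":100},{"xyz":[0,0,0],"roll":-0.088,"grip":100},{"xyz":[0,0,0],"roll":-0.088,"grip":100},{"xyz":[-17.5,-36,2],"roll":0,"grip":80},{"xyz":[-17.5,-36,2],"roll":0,"grip":70}]}}

```text
time_s: 2.02
position: [0.2556, 0.5069, 0.2185]
tcp_rot: [[-0.994, 0.107, 0.001], [0.107, 0.994, 0.001], [-0.001, 0.002, -1.0]]
force: [1.1, -0.1, -0.0]
opening: 0.918
grasp_force: 0.0
```

Call:
{"api": "move_arm", "payload": {"increments": [{"xyz":[-17.5,-36,2],"roll":0,"grip":70},{"xyz":[-17.5,-36,2],"roll":0,"grip":70},{"xyz":[-17.5,-36,2],"roll":0,"grip":70},{"xyz":[-17.5,-36,2],"roll":0,"grip":70},{"xyz":[-17.5,-36,2],"roll":0,"grip":70}]}}

```text
time_s: 2.43
position: [0.323, 0.316, 0.2088]
tcp_rot: [[-0.994, 0.11, 0.001], [0.11, 0.994, 0.0], [-0.001, 0.0, -1.0]]
force: [0.9, 0.6, -0.1]
opening: 0.707
grasp_force: 0.0
```

Call:
{"api": "move_arm", "payload": {"increments": [{"xyz":[-17.5,-36,2],"roll":0,"grip":70},{"xyz":[-17.5,-36,2],"roll":0,"grip":70},{"xyz":[-17.5,-36,2],"roll":0,"grip":70},{"xyz":[-17.5,-36,2],"roll":0,"grip":70},{"xyz":[-17.5,-36,2],"roll":0,"grip":70}]}}

```text
time_s: 2.85
position: [0.3902, 0.1272, 0.1988]
tcp_rot: [[-0.994, 0.11, 0.001], [0.11, 0.994, 0.0], [-0.001, 0.0, -1.0]]
force: [0.9, 0.7, -0.9]
opening: 0.695
grasp_force: 0.0
```

Call:
{"api": "move_arm", "payload": {"increments": [{"xyz":[-17.5,-36,2],"roll":0,"grip":70},{"xyz":[-17.5,-36,2],"roll":0,"grip":70},{"xyz":[-17.5,-36,2],"roll":0,"grip":70},{"xyz":[0,0,0],"roll":0,"grip":70}]}}

```text
time_s: 3.18
position: [0.4347, 0.0093, 0.1931]
tcp_rot: [[-0.993, 0.118, 0.006], [0.117, 0.993, -0.004], [-0.007, -0.003, -1.0]]
force: [0.2, 1.4, -0.2]
opening: 0.7
grasp_force: 0.0
```

Run:
```python
from h import *
go(430,13,190,83.6)
p,d=save("scene","s1.png"); np.save('s1.npy',d)
K,R,t=cam("scene")
s=bot.read_state(); q=K@(R@np.array(s["position"])+t); q=q[:2]/q[2]; print(q)
u,v=int(q[0]),int(q[1])
c=cv2.imread('pics/s1.png')[v-70:v+70,u-93:u+93]; c=cv2.resize(c,(800,602),interpolation=cv2.INTER_CUBIC); cv2.circle(c,(400,301),4,(0,0,255),1); cv2.imwrite('pics/s1c.png',cv2.resize(c,(790,594)))
```

```text
t 3.18 pos [434.7   9.3 193.1] ang 83.6 roll -0.006 shift [5.1 3.2 3.1] F [ 0.2  1.4 -0.2] op 0.7
[188.9 180.1]
```

View pics/s1c.png

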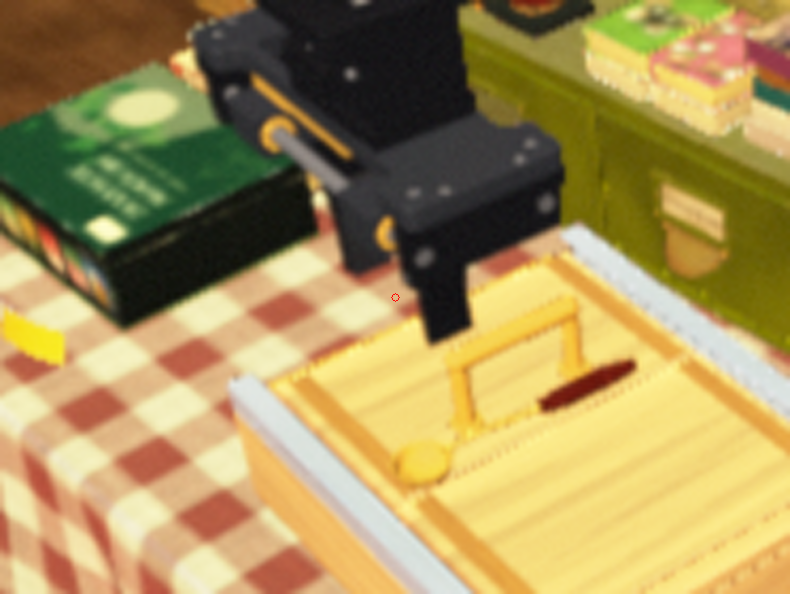

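The fingers straddle crop pixel (400,300), the bowl is at (423,462) and the bar runs (455,360) to (575,305). I'll use the finger's depth points to check the camera bias.

Run:
```python
from h import *
s=bot.read_state(); p=np.array(s["position"]); R=np.array(s["tcp_rot"])
def chk(n,d):
    W=cloud(n,d); T=((W-p)@R)*1000
    m=(np.abs(T[...,0])<25)&(np.abs(T[...,1])<75)&(T[...,2]>-45)&(T[...,2]<15)&(d>0)
    for sg in (-1,1):
        Q=T[m&(sg*T[...,1]>10)]
        if len(Q)>5: print(n,sg,len(Q),"pct x",np.percentile(Q[:,0],[2,10,50,90,98]),"y",np.percentile(Q[:,1],[2,10,50,90,98]),"z",np.percentile(Q[:,2],[2,50,98]))
chk("scene",np.load('s1.npy'))
_,d=save("top","t1.png"); chk("top",d)
```

```text
scene -1 167 pct x [-11.7  -9.5   0.5   9.2  10.2] y [-45.4 -44.1 -41.6 -39.7 -35.6] z [-35.4 -17.3  -2.2]
scene 1 97 pct x [-8.2 -1.7  8.  10.2 10.8] y [25.8 27.4 30.5 36.  39.7] z [-43.8 -11.9   0.5]
```

Call:
{"api": "move_arm", "payload": {"increments": [{"xyz":[3,2.5,25],"roll":0,"grip":60},{"xyz":[3,2,25],"roll":0,"grip":60},{"xyz":[0,0,25],"roll":0,"grip":60},{"xyz":[0,0,20],"roll":0,"grip":60},{"xyz":[0,0,10],"roll":0,"grip":60}]}}

```text
time_s: 3.7
position: [0.4223, 0.0231, 0.0859]
tcp_rot: [[-0.994, 0.108, -0.004], [0.108, 0.994, 0.001], [0.004, 0.001, -1.0]]
force: [-0.1, 0.7, -1.1]
opening: 0.607
grasp_force: 0.0
```

Call:
{"api": "move_arm", "payload": {"increments": [{"xyz":[0,0,4],"roll":0,"grip":60},{"xyz":[0,0,0],"roll":0,"grip":60}]}}

```text
time_s: 3.87
position: [0.4233, 0.0225, 0.083]
tcp_rot: [[-0.994, 0.108, -0.003], [0.108, 0.994, 0.001], [0.003, 0.0, -1.0]]
force: [-0.9, -0.4, -0.6]
opening: 0.597
grasp_force: 0.0
```

Run:
```python
from h import *
go(429,14.5,82.5)
p,d=save("scene","s2.png"); K,R,t=cam("scene")
c=cv2.imread('pics/s2.png')[165:265,140:273]; cv2.imwrite('pics/s2c.png',cv2.resize(c,(798,600),interpolation=cv2.INTER_CUBIC))
```

```text
t 3.87 pos [423.3  22.5  83. ] ang 83.8 roll 0 shift [-6.5 -7.3  0.5] F [-0.9 -0.4 -0.6] op 0.597
```

View pics/s2c.png

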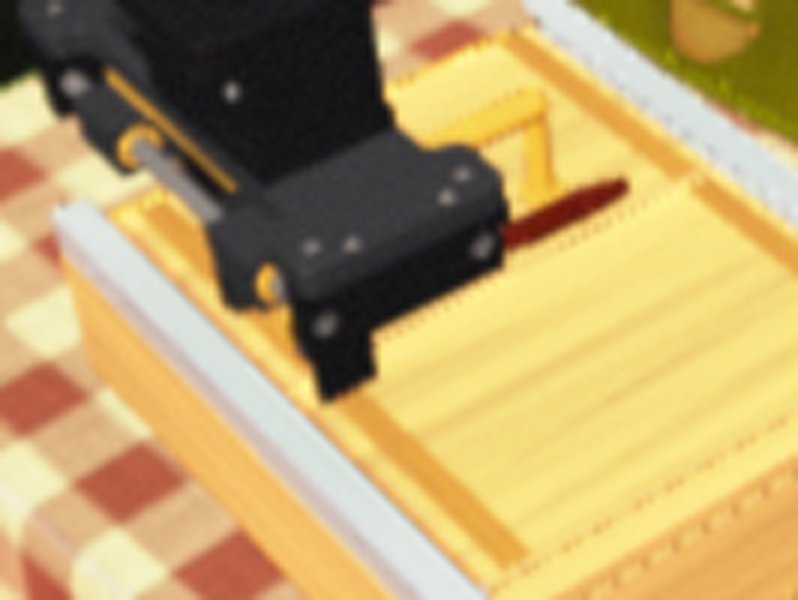

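The right finger tip is at (345,390), with the bowl hidden between the fingers. I'll correct by about 7 mm and close.

Call:
{"api": "move_arm", "payload": {"increments": [{"xyz":[-3,-3.5,0],"roll":0,"grip":60},{"xyz":[-3,-3.5,0],"roll":0,"grip":60},{"xyz":[0,0,0],"roll":0,"grip":50},{"xyz":[0,0,0],"roll":0,"grip":30},{"xyz":[0,0,0],"roll":0,"grip":20}]}}

```text
time_s: 4.33
position: [0.4299, 0.0132, 0.084]
tcp_rot: [[-0.994, 0.111, 0.001], [0.111, 0.994, -0.0], [-0.001, -0.0, -1.0]]
force: [-0.3, -0.1, 0.7]
opening: 0.456
grasp_force: 0.0
```

Call:
{"api": "move_arm", "payload": {"increments": [{"xyz":[0,0,0],"roll":0,"grip":10},{"xyz":[0,0,0],"roll":0,"grip":10},{"xyz":[0,0,0],"roll":0,"grip":10}]}}

```text
time_s: 4.58
position: [0.4296, 0.0134, 0.0837]
tcp_rot: [[-0.994, 0.111, 0.0], [0.111, 0.994, 0.0], [-0.0, 0.0, -1.0]]
force: [0.2, 0.7, 2.3]
opening: 0.31
grasp_force: 30.0
```

Call:
{"api": "move_arm", "payload": {"increments": [{"xyz":[0,0,-5],"roll":0,"grip":10},{"xyz":[0,0,-15],"roll":0,"grip":10},{"xyz":[0,-5,-25],"roll":0,"grip":10},{"xyz":[0,-15,-25],"roll":0,"grip":10},{"xyz":[0,-15,-15],"roll":0,"grip":10}]}}

```text
time_s: 5.0
position: [0.4261, -0.0215, 0.1705]
tcp_rot: [[-0.994, 0.109, 0.002], [0.109, 0.994, -0.001], [-0.002, -0.0, -1.0]]
force: [0.8, 0.5, -0.7]
opening: 0.314
grasp_force: 30.0
```

Call:
{"api": "move_arm", "payload": {"increments": [{"xyz":[0,0,0],"roll":0.12,"grip":10},{"xyz":[0,0,0],"roll":0.12,"grip":10},{"xyz":[0,0,0],"roll":0.12,"grip":10},{"xyz":[0,0,0],"roll":0.12,"grip":10},{"xyz":[0,0,0],"roll":0.12,"grip":10}]}}

```text
time_s: 5.42
position: [0.4254, -0.0213, 0.1688]
tcp_rot: [[-0.754, 0.657, -0.0], [0.657, 0.754, 0.0], [0.0, -0.0, -1.0]]
force: [1.0, -1.1, -0.3]
opening: 0.31
grasp_force: 30.0
```

Call:
{"api": "move_arm", "payload": {"increments": [{"xyz":[0,0,0],"roll":0.12,"grip":10},{"xyz":[0,0,0],"roll":0.12,"grip":10},{"xyz":[0,0,0],"roll":0.12,"grip":10},{"xyz":[0,0,0],"roll":0.12,"grip":10},{"xyz":[0,0,0],"roll":0.12,"grip":10}]}}

```text
time_s: 5.83
position: [0.4254, -0.0212, 0.1687]
tcp_rot: [[-0.251, 0.968, -0.001], [0.968, 0.251, 0.0], [0.0, -0.001, -1.0]]
force: [-0.4, -0.3, -1.3]
opening: 0.314
grasp_force: 30.0
```

Call:
{"api": "move_arm", "payload": {"increments": [{"xyz":[0,0,0],"roll":0.12,"grip":10},{"xyz":[0,0,0],"roll":0.12,"grip":10},{"xyz":[0,0,0],"roll":0.12,"grip":10},{"xyz":[0,0,0],"roll":0,"grip":10}]}}

```text
time_s: 6.17
position: [0.4255, -0.0212, 0.1687]
tcp_rot: [[0.102, 0.995, -0.0], [0.995, -0.102, 0.0], [0.0, -0.0, -1.0]]
force: [0.5, -0.1, -0.7]
opening: 0.315
grasp_force: 30.0
```

Run:
```python
from h import *
go(460,-215,60,-6.4)
p,d=save("scene","s3.png")
s=bot.read_state(); K,R,t=cam("scene"); q=K@(R@np.array(s["position"])+t); q=q[:2]/q[2]; u,v=int(q[0]),int(q[1])
W=cloud("scene",d)*1000; P=np.array(s["position"])*1000
for l in ["spoon_grip"]:
    for r in bot.spot_in(l,"scene"): print(r["conf"],c2w("scene",r["at"])*1000)
c=cv2.imread('pics/s3.png')[v-65:v+65,max(u-86,0):u+86]; cv2.imwrite('pics/s3c.png',cv2.resize(c,(790,597),interpolation=cv2.INTER_CUBIC))
```

```text
t 6.17 pos [425.5 -21.2 168.7] ang -6.4 roll 0.01 shift [-188.7   55.9  108.7] F [ 0.5 -0.1 -0.7] op 0.315
0.89 [418.2 -93.5 167.9]
```

View pics/s3c.png

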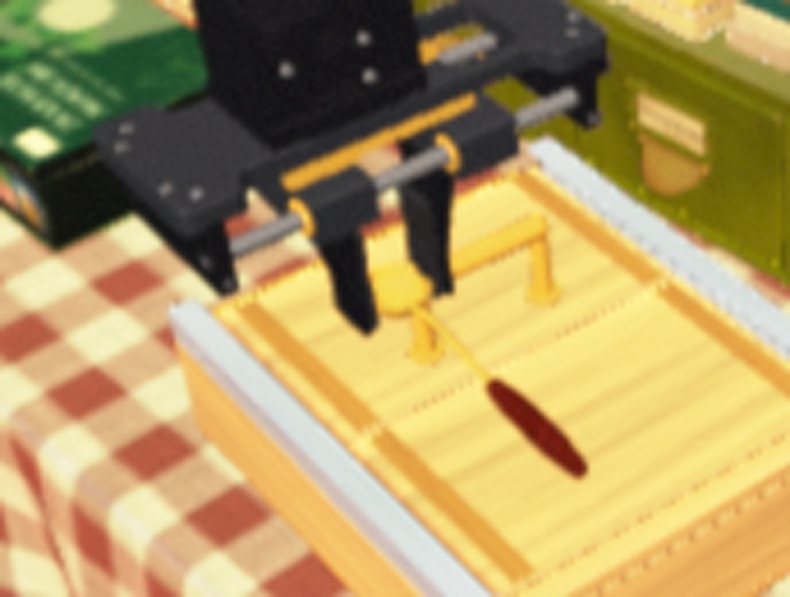

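Spoon is held at the bowl (400,290), with the grip (535,430) hanging near level. Next: carry it to the right-hand tablecloth.

Call:
{"api": "move_arm", "payload": {"increments": [{"xyz":[-32,9,0],"roll":0.01,"grip":10},{"xyz":[-32,9,0],"roll":0,"grip":10},{"xyz":[-32,9,0],"roll":0,"grip":10},{"xyz":[-32,9,0],"roll":0,"grip":10},{"xyz":[-32,9,0],"roll":0,"grip":10}]}}

```text
time_s: 6.68
position: [0.4532, -0.1867, 0.1686]
tcp_rot: [[0.107, 0.994, -0.0], [0.994, -0.107, 0.0], [0.0, -0.0, -1.0]]
force: [-0.2, 0.6, 0.6]
opening: 0.313
grasp_force: 30.0
```

Call:
{"api": "move_arm", "payload": {"increments": [{"xyz":[-29,9,0],"roll":0,"grip":10},{"xyz":[-10,2,0],"roll":0,"grip":10},{"xyz":[0,0,30],"roll":0,"grip":10},{"xyz":[0,0,40],"roll":0,"grip":10},{"xyz":[0,0,40],"roll":0,"grip":10}]}}

```text
time_s: 7.1
position: [0.4606, -0.2259, 0.0585]
tcp_rot: [[0.108, 0.994, 0.003], [0.994, -0.108, -0.002], [-0.002, 0.003, -1.0]]
force: [0.2, -0.5, -0.4]
opening: 0.317
grasp_force: 30.0
```

Call:
{"api": "move_arm", "payload": {"increments": [{"xyz":[0,0,35],"roll":0,"grip":10},{"xyz":[0,0,5],"roll":0,"grip":10},{"xyz":[0,0,2],"roll":0,"grip":10},{"xyz":[0,0,0],"roll":0,"grip":10}]}}

```text
time_s: 7.43
position: [0.4602, -0.2251, 0.0171]
tcp_rot: [[0.109, 0.994, 0.0], [0.994, -0.109, -0.0], [0.0, 0.0, -1.0]]
force: [0.1, -0.2, 0.3]
opening: 0.317
grasp_force: 30.0
```

Call:
{"api": "move_arm", "payload": {"increments": [{"xyz":[0,0,6],"roll":0,"grip":10},{"xyz":[0,0,4],"roll":0,"grip":10},{"xyz":[0,0,2],"roll":0,"grip":10},{"xyz":[0,0,1],"roll":0,"grip":10},{"xyz":[0,0,0],"roll":0,"grip":10}]}}

```text
time_s: 7.85
position: [0.4604, -0.2256, 0.0041]
tcp_rot: [[0.11, 0.994, 0.001], [0.994, -0.11, -0.001], [-0.001, 0.001, -1.0]]
force: [-0.1, -0.9, 0.1]
opening: 0.313
grasp_force: 30.0
```

Run:
```python
from h import *
go(461,-225,4)
p,d=save("scene","s4.png"); W=cloud("scene",d)*1000
c=cv2.imread('pics/s4.png'); hs=cv2.cvtColor(c,cv2.COLOR_BGR2HSV).astype(int)
m=(hs[...,2]<125)&(c[...,2]>c[...,0].astype(int)+15)&(np.abs(W[...,0]-450)<40)&(W[...,1]<-270)&(W[...,1]>-400)&(W[...,2]>5)
G=W[m];print(len(G),G.mean(0),np.percentile(G[:,2],[5,50,95]),cv2.minAreaRect(G[:,:2].astype(np.float32)))
```

```text
t 7.85 pos [ 460.4 -225.6    4.1] ang -6.3 roll 0 shift [0.7 0.6 0.1] F [-0.1 -0.9  0.1] op 0.313
111 [ 448.1 -325.4   14.5] [ 8.8 11.6 14.6] ((449.8696594238281, -315.3739929199219), (77.11697387695312, 9.35275936126709), 80.90257263183594)
```

Call:
{"api": "move_arm", "payload": {"increments": [{"xyz":[0,0,1.5],"roll":0,"grip":40},{"xyz":[0,0,0],"roll":0,"grip":60},{"xyz":[0,0,0],"roll":0,"grip":60},{"xyz":[0,0,-8],"roll":0,"grip":60},{"xyz":[0,0,-35],"roll":0,"grip":60}]}}

```text
time_s: 8.32
position: [0.4572, -0.2233, 0.0419]
tcp_rot: [[0.11, 0.994, -0.008], [0.994, -0.11, 0.006], [0.005, -0.009, -1.0]]
force: [0.1, -0.4, -0.0]
opening: 0.572
grasp_force: 0.0
```

Call:
{"api": "move_arm", "payload": {"increments": [{"xyz":[0,0,-37],"roll":-0.12,"grip":60},{"xyz":[0,0,-37],"roll":-0.12,"grip":60},{"xyz":[0,0,-37],"roll":-0.12,"grip":60},{"xyz":[0,0,-35],"roll":-0.12,"grip":60},{"xyz":[0,0,0],"roll":-0.12,"grip":60}]}}

```text
time_s: 8.73
position: [0.4633, -0.2277, 0.1983]
tcp_rot: [[-0.476, 0.879, 0.011], [0.879, 0.476, -0.009], [-0.013, 0.006, -1.0]]
force: [2.0, -0.1, 0.2]
opening: 0.602
grasp_force: 0.0
```

Call:
{"api": "move_arm", "payload": {"increments": [{"xyz":[0,0,0],"roll":-0.12,"grip":60},{"xyz":[0,0,0],"roll":-0.12,"grip":60},{"xyz":[0,0,0],"roll":-0.12,"grip":60},{"xyz":[0,0,0],"roll":-0.12,"grip":60},{"xyz":[0,0,0],"roll":-0.12,"grip":60}]}}

```text
time_s: 9.15
position: [0.4596, -0.225, 0.1916]
tcp_rot: [[-0.889, 0.457, 0.0], [0.457, 0.889, 0.0], [-0.0, 0.0, -1.0]]
force: [-1.1, 0.5, -0.1]
opening: 0.602
grasp_force: 0.0
```

Call:
{"api": "move_arm", "payload": {"increments": [{"xyz":[0,0,0],"roll":-0.12,"grip":60},{"xyz":[0,0,0],"roll":-0.12,"grip":60},{"xyz":[0,0,0],"roll":-0.12,"grip":60},{"xyz":[-1.8,32,0],"roll":0,"grip":60},{"xyz":[-1.8,32,0],"roll":0,"grip":60}]}}

```text
time_s: 9.57
position: [0.4713, -0.1628, 0.1915]
tcp_rot: [[-0.992, 0.124, 0.001], [0.124, 0.992, -0.0], [-0.001, -0.0, -1.0]]
force: [-1.0, 0.5, 0.1]
opening: 0.599
grasp_force: 0.0
```

Call:
{"api": "move_arm", "payload": {"increments": [{"xyz":[-1.8,32,0],"roll":0,"grip":60},{"xyz":[-1.8,32,0],"roll":0,"grip":60},{"xyz":[-1.8,32,0],"roll":0,"grip":60},{"xyz":[-1.8,32,0],"roll":0,"grip":60},{"xyz":[-1.8,32,0],"roll":0,"grip":60}]}}

```text
time_s: 9.98
position: [0.4991, -0.0028, 0.1915]
tcp_rot: [[-0.993, 0.121, -0.0], [0.121, 0.993, 0.0], [0.0, 0.0, -1.0]]
force: [0.9, -0.7, 1.2]
opening: 0.602
grasp_force: 0.0
```

Call:
{"api": "move_arm", "payload": {"increments": [{"xyz":[-1.8,32,0],"roll":0,"grip":60},{"xyz":[0,0,0],"roll":0,"grip":50},{"xyz":[0,0,0],"roll":0,"grip":50}]}}

```text
time_s: 10.23
position: [0.5047, 0.0287, 0.1914]
tcp_rot: [[-0.993, 0.117, -0.0], [0.117, 0.993, -0.0], [0.0, -0.0, -1.0]]
force: [0.2, -0.8, 0.3]
opening: 0.533
grasp_force: 0.0
```

Run:
```python
from h import *
go(503,29,102,83.6)
p,d=save("scene","s5.png"); W=cloud("scene",d)*1000
h=(W[...,2]>115)&(W[...,2]<132)&(np.abs(W[...,0]-500)<50)&(np.abs(W[...,1]-28)<20);H=W[h];print(len(H),np.median(H,0),cv2.minAreaRect(H[:,:2].astype(np.float32)))
for r in bot.spot_in("spoon_grip","scene"): print(r["conf"],c2w("scene",r["at"])*1000)
```

```text
t 10.23 pos [504.7  28.7 191.4] ang 83.6 roll -0.005 shift [ 1.7  0.1 89.4] F [ 0.2 -0.8  0.3] op 0.533
194 [499.2  27.3 124.8] ((502.5299987792969, 28.5638427734375), (11.31949234008789, 75.90885925292969), 84.13229370117188)
0.84 [ 454.3 -281.3    8.4]
```

Call:
{"api": "move_arm", "payload": {"increments": [{"xyz":[0.8,0,30],"roll":0,"grip":50},{"xyz":[0,0,30],"roll":0,"grip":50},{"xyz":[0,0,20],"roll":0,"grip":50},{"xyz":[0,0,9],"roll":0,"grip":50},{"xyz":[0,0,0],"roll":0,"grip":30}]}}

```text
time_s: 10.75
position: [0.5028, 0.0261, 0.1003]
tcp_rot: [[-0.992, 0.123, -0.005], [0.123, 0.992, 0.001], [0.005, 0.0, -1.0]]
force: [-1.2, -0.2, -0.2]
opening: 0.471
grasp_force: 0.0
```

Call:
{"api": "move_arm", "payload": {"increments": [{"xyz":[0,0,0],"roll":0,"grip":20},{"xyz":[0,0,0],"roll":0,"grip":5},{"xyz":[0,0,0],"roll":0,"grip":5},{"xyz":[0,0,0],"roll":0,"grip":5},{"xyz":[0,0,0],"roll":0,"grip":5}]}}

```text
time_s: 11.17
position: [0.5054, 0.0293, 0.1031]
tcp_rot: [[-0.992, 0.124, 0.003], [0.124, 0.992, 0.004], [-0.003, 0.005, -1.0]]
force: [3.8, 18.2, 1.7]
opening: 0.136
grasp_force: 10.4
```

Call:
{"api": "move_arm", "payload": {"increments": [{"xyz":[0,1,0],"roll":0,"grip":5},{"xyz":[0,0,0],"roll":0,"grip":5},{"xyz":[0,0,0],"roll":0,"grip":5}]}}

```text
time_s: 11.42
position: [0.5054, 0.0295, 0.1031]
tcp_rot: [[-0.993, 0.121, 0.003], [0.121, 0.993, 0.002], [-0.003, 0.002, -1.0]]
force: [0.8, 5.8, 2.7]
opening: 0.124
grasp_force: 30.0
```

Call:
{"api": "move_arm", "payload": {"increments": [{"xyz":[0,5.5,-8.4],"roll":0,"grip":5},{"xyz":[0,5.9,-7.9],"roll":0,"grip":5},{"xyz":[0,6.5,-7.3],"roll":0,"grip":5},{"xyz":[0,7.2,-6.7],"roll":0,"grip":5},{"xyz":[0,0,0],"roll":0,"grip":5}]}}

```text
time_s: 11.83
position: [0.5079, 0.0532, 0.1344]
tcp_rot: [[-0.993, 0.118, 0.002], [0.118, 0.993, -0.002], [-0.002, -0.002, -1.0]]
force: [-0.8, -4.5, 5.8]
opening: 0.13
grasp_force: 30.0
```

Call:
{"api": "move_arm", "payload": {"increments": [{"xyz":[0,7.7,-6],"roll":0,"grip":5},{"xyz":[0,8.3,-5.3],"roll":0,"grip":5},{"xyz":[0,8.7,-4.5],"roll":0,"grip":5},{"xyz":[0,9.1,-3.7],"roll":0,"grip":5},{"xyz":[0,0,0],"roll":0,"grip":5}]}}

```text
time_s: 12.25
position: [0.5117, 0.0853, 0.1549]
tcp_rot: [[-0.993, 0.117, 0.001], [0.117, 0.993, -0.005], [-0.002, -0.004, -1.0]]
force: [-4.0, -7.1, 15.9]
opening: 0.131
grasp_force: 30.0
```

Call:
{"api": "move_arm", "payload": {"increments": [{"xyz":[0,9.4,-2.9],"roll":0,"grip":5},{"xyz":[0,9.6,-2.1],"roll":0,"grip":5},{"xyz":[0,9.7,-1.2],"roll":0,"grip":5},{"xyz":[0,9.8,-0.2],"roll":0,"grip":5},{"xyz":[0,0,0],"roll":0,"grip":5}]}}

```text
time_s: 12.67
position: [0.5161, 0.1254, 0.1603]
tcp_rot: [[-0.993, 0.119, 0.001], [0.119, 0.993, -0.001], [-0.001, -0.001, -1.0]]
force: [-0.9, -1.0, 8.5]
opening: 0.125
grasp_force: 30.0
```

Call:
{"api": "move_arm", "payload": {"increments": [{"xyz":[0,9.8,0.4],"roll":0,"grip":5},{"xyz":[0,9.7,1.3],"roll":0,"grip":5},{"xyz":[0,9.5,2.2],"roll":0,"grip":5},{"xyz":[0,9.3,3.2],"roll":0,"grip":5},{"xyz":[0,0,0],"roll":0,"grip":5}]}}

```text
time_s: 13.08
position: [0.5206, 0.1638, 0.1519]
tcp_rot: [[-0.993, 0.119, 0.0], [0.119, 0.993, 0.0], [-0.0, 0.0, -1.0]]
force: [0.7, 0.2, 1.6]
opening: 0.124
grasp_force: 30.0
```

Run:
```python
from h import *
go(503,29,102)
p,d=save("scene","s6.png"); c=cv2.imread('pics/s6.png')[90:300,110:390]; cv2.imwrite('pics/s6c.png',cv2.resize(c,(800,600),interpolation=cv2.INTER_CUBIC))
```

```text
t 13.08 pos [520.6 163.8 151.9] ang 83.2 roll 0 shift [   1.4 -136.    49.9] F [0.7 0.2 1.6] op 0.124
```

View pics/s6c.png

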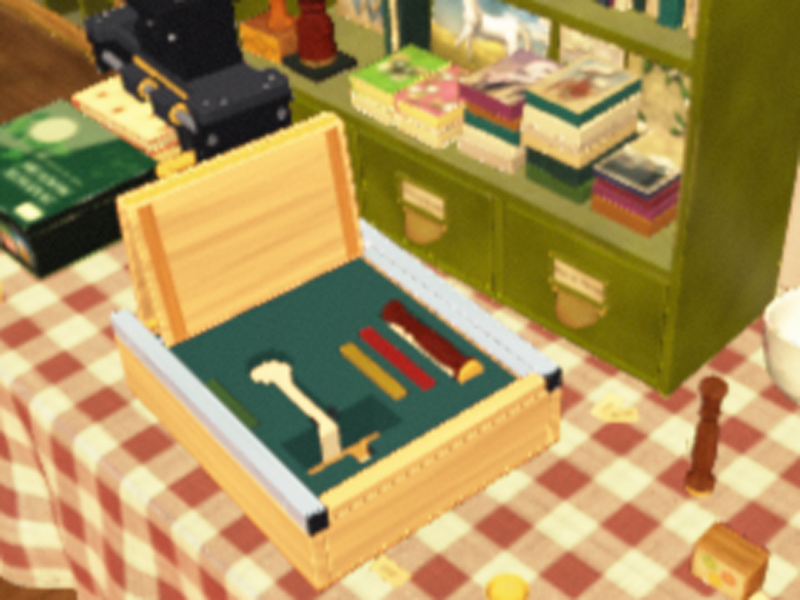

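The door is folded back. The cutout's round end is at crop (270,370), the finger notch around (340,435) and the channel end at (345,460). I'll push a bit more, let go and measure the cutout.

Call:
{"api": "move_arm", "payload": {"increments": [{"xyz":[0,2,0.5],"roll":0,"grip":5},{"xyz":[0,0,0],"roll":0,"grip":5},{"xyz":[0,0,0],"roll":0,"grip":34},{"xyz":[0,0,0],"roll":0,"grip":34},{"xyz":[0,0,0],"roll":0,"grip":34}]}}

```text
time_s: 13.55
position: [0.5206, 0.1651, 0.1506]
tcp_rot: [[-0.993, 0.122, -0.001], [0.122, 0.993, 0.001], [0.001, 0.001, -1.0]]
force: [-1.4, 0.5, 1.1]
opening: 0.272
grasp_force: 0.0
```

Call:
{"api": "move_arm", "payload": {"increments": [{"xyz":[0,0,-10],"roll":0,"grip":34},{"xyz":[0,0,-25],"roll":0,"grip":34},{"xyz":[0,0,-35],"roll":0,"grip":34},{"xyz":[0,0,-20],"roll":0,"grip":34},{"xyz":[0,0,0],"roll":0,"grip":34}]}}

```text
time_s: 13.97
position: [0.5241, 0.1656, 0.246]
tcp_rot: [[-0.993, 0.12, 0.01], [0.121, 0.993, 0.002], [-0.01, 0.003, -1.0]]
force: [0.7, 0.1, -0.0]
opening: 0.34
grasp_force: 0.0
```

```bash
cat > m.py <<'E'
from h import *
go(503,29,102)
yaw=np.radians(-6.4); ex=np.array([np.cos(yaw),np.sin(yaw)]); ey=np.array([-ex[1],ex[0]]); C=np.array([500.3,-1.])
ims=[]
for n in ["scene","top"]:
    p,d=save(n,n+"7.png"); np.save(n+"7.npy",d); W=cloud(n,d)*1000
    X=(W[...,:2]-C)@ex; Y=(W[...,:2]-C)@ey; Z=W[...,2]
    ins=(np.abs(X)<95)&(Y>-125)&(Y<85)
    print(n,"insert z",np.median(Z[ins]))
    # orthophoto in case frame on plane z=52, 0.4 mm/px... u<-X, v<-Y
    K,R,t=cam(n); xs=np.arange(-120,120,.5); ys=np.arange(100,-145,-.5)
    gx,gy=np.meshgrid(xs,ys); P=np.stack([C[0]+gx*ex[0]+gy*ey[0],C[1]+gx*ex[1]+gy*ey[1],0*gx+52],-1)/1000
    q=(P@R.T+t)@K.T; q=q[...,:2]/q[...,2:]
    o=cv2.remap(cv2.imread(f'pics/{n}7.png'),q[...,0].astype(np.float32),q[...,1].astype(np.float32),cv2.INTER_CUBIC)
    for k in range(-100,101,20):
        cv2.line(o,(int((k+120)*2),0),(int((k+120)*2),6 if k else 15),(0,0,255),1)
        if -140<k<100: cv2.line(o,(0,int((100-k)*2)),(6 if k else 15,int((100-k)*2)),(0,0,255),1)
    ims.append(o[:, :400])
o=np.hstack(ims); cv2.imwrite('pics/ortho.png',o); print(o.shape)
for l in ["spoon_place","bowl_place","spoon_grip","spoon_bowl"]:
  for n in ["scene","top"]:
    for r in bot.spot_in(l,n)[:1]: print(l,n,r["conf"],c2w(n,r["at"])*1000)
E
python3 m.py
```

```text
t 13.97 pos [524.1 165.6 246. ] ang 83.1 roll 0 shift [   4.5 -138.2  144. ] F [ 0.7  0.1 -0. ] op 0.34
scene insert z 51.73000566705319
top insert z 52.14573550849279
(490, 800, 3)
spoon_place scene 0.74 [486.7  18.2  56.1]
spoon_place top 0.6 [504.7   0.7  57.4]
bowl_place scene 0.62 [488.6  20.   58.4]
bowl_place top 0.7 [501.6   1.9  51.4]
spoon_grip scene 0.89 [ 452.7 -282.5    6.1]
spoon_grip top 0.52 [ 454.8 -256.3    6.2]
spoon_bowl scene 0.9 [ 449.8 -282.8   11.1]
spoon_bowl top 0.48 [ 456.7 -256.4    9.2]
```

View pics/ortho.png

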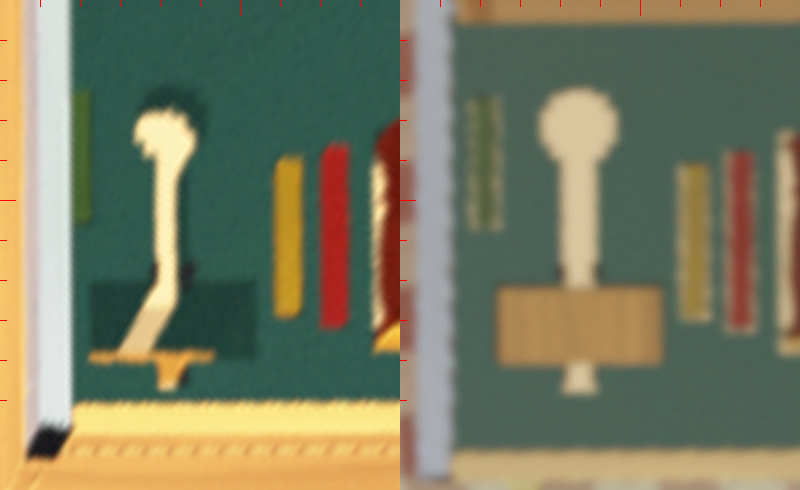

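The rectified view (scene on the left, z=52 plane) shows the notch at case X -75..8, Y -41..-79, so its centre is about (-33.5,-60), with the round end at Y≈40. Next I'll measure the spoon on the cloth.

```bash
cat > sp.py <<'E'
from h import *
def grip(n,d,img,box):
    W=cloud(n,d)*1000; hs=cv2.cvtColor(img,cv2.COLOR_BGR2HSV).astype(int); c=img.astype(int)
    m=(hs[...,2]<140)&(c[...,2]>c[...,1]*2)&(W[...,0]>box[0])&(W[...,0]<box[1])&(W[...,1]>box[2])&(W[...,1]<box[3])&(W[...,2]>box[4])&(W[...,2]<box[5])
    m=cv2.morphologyEx(m.astype(np.uint8),cv2.MORPH_OPEN,np.ones((2,2)))>0
    G=W[m]; return G,m
if __name__=="__main__":
  for n in ["scene","top"]:
    G,m=grip(n,np.load(n+"7.npy"),cv2.imread(f"pics/{n}7.png"),(400,520,-370,-260,4,25))
    print(n,len(G),G.mean(0),G.min(0),G.max(0),cv2.minAreaRect(G[:,:2].astype(np.float32)))
    W=cloud(n,np.load(n+"7.npy"))*1000; c=cv2.imread(f"pics/{n}7.png").astype(int)
    b=(W[...,2]>4)&(W[...,2]<22)&(np.abs(W[...,0]-461)<25)&(np.abs(W[...,1]+225)<25); B=W[b]; print("bowl",len(B),B.min(0),B.max(0),cv2.minEnclosingCircle(B[:,:2].astype(np.float32)))
  go(450,-324,80,-6.4)
E
python3 sp.py
```

```text
scene 150 [ 444.7 -329.7   16. ] [  64.2 -597.4   -2.6] [ 454.2 -298.5  705.4] ((270.9449462890625, -464.95269775390625), (488.9461669921875, 44.172637939453125), 37.80514144897461)
bowl 145 [ 443.8 -249.5    4.1] [ 474.  -209.9   16.9] ((460.77752685546875, -230.03977966308594), 20.137880325317383)sp.py:10: RuntimeWarning: Mean of empty slice.
  print(n,len(G),G.mean(0),G.min(0),G.max(0),cv2.minAreaRect(G[:,:2].astype(np.float32)))
  ret = um.true_divide(
Traceback (most recent call last):
  File "sp.py", line 10, in <module>
    print(n,len(G),G.mean(0),G.min(0),G.max(0),cv2.minAreaRect(G[:,:2].astype(np.float32)))
                             ~~~~~^^^
ValueError: zero-size array to reduction operation minimum which has no identity
```

```bash
sed -i 's/    G=W\[m\]; return G,m/    m\&=d>0; G=W[m]; return G,m/; s/for n in \["scene","top"\]/for n in ["scene"]/' sp.py; sed -i 's/print(n,len(G)/print(cv2.fitLine(G[:,:2].astype(np.float32),cv2.DIST_HUBER,0,.01,.01).ravel(),n,len(G)/' sp.py; python3 sp.py
```

```text
[   0.1    1.   447.1 -327.9] scene 149 [ 447.2 -327.9   11.3] [ 442.3 -355.4   -2.6] [ 454.2 -298.5   15.7] ((447.73150634765625, -326.9568786621094), (56.91007995605469, 10.650361061096191), 84.92765045166016)
bowl 145 [ 443.8 -249.5    4.1] [ 474.  -209.9   16.9] ((460.77752685546875, -230.03977966308594), 20.137880325317383)
t 14.47 pos [520.6 164.9 239.8] ang -6.4 roll 1.562 shift [-493.7  -15.7  159.8] F [ 0.4 -0.5  0.3] op 0.338
```

Call:
{"api": "move_arm", "payload": {"increments": [{"xyz":[1,-38,0],"roll":0,"grip":34},{"xyz":[1,-38,0],"roll":0,"grip":34},{"xyz":[1,-38,0],"roll":0,"grip":40},{"xyz":[1,-38,0],"roll":0,"grip":45},{"xyz":[1,-38,0],"roll":0,"grip":45}]}}

```text
time_s: 14.88
position: [0.4926, -0.0245, 0.2404]
tcp_rot: [[-0.993, 0.12, -0.0], [0.12, 0.993, 0.0], [0.0, 0.0, -1.0]]
force: [1.0, 0.0, -0.1]
opening: 0.428
grasp_force: 0.0
```

Call:
{"api": "move_arm", "payload": {"increments": [{"xyz":[1,-38,0],"roll":0,"grip":45},{"xyz":[1,-38,0],"roll":0,"grip":45},{"xyz":[1,-38,0],"roll":0,"grip":45},{"xyz":[1,-38,0],"roll":0,"grip":45},{"xyz":[1,-38,0],"roll":0,"grip":45}]}}

```text
time_s: 15.3
position: [0.4646, -0.2128, 0.2404]
tcp_rot: [[-0.993, 0.121, -0.0], [0.121, 0.993, 0.0], [0.0, 0.0, -1.0]]
force: [1.0, 0.1, 0.4]
opening: 0.451
grasp_force: 0.0
```

Call:
{"api": "move_arm", "payload": {"increments": [{"xyz":[1,-38,0],"roll":0,"grip":45},{"xyz":[1,-38,0],"roll":0,"grip":45},{"xyz":[1,-38,0],"roll":0,"grip":45},{"xyz":[0,0,0],"roll":0.12,"grip":45},{"xyz":[0,0,0],"roll":0.12,"grip":45}]}}

```text
time_s: 15.72
position: [0.448, -0.3268, 0.2401]
tcp_rot: [[-0.932, 0.362, -0.0], [0.362, 0.932, -0.0], [0.0, -0.0, -1.0]]
force: [-0.3, 0.9, 0.3]
opening: 0.451
grasp_force: 0.0
```

Call:
{"api": "move_arm", "payload": {"increments": [{"xyz":[0,0,0],"roll":0.12,"grip":45},{"xyz":[0,0,0],"roll":0.12,"grip":45},{"xyz":[0,0,0],"roll":0.12,"grip":45},{"xyz":[0,0,0],"roll":0.12,"grip":45},{"xyz":[0,0,0],"roll":0.12,"grip":45}]}}

```text
time_s: 16.13
position: [0.4484, -0.3238, 0.2402]
tcp_rot: [[-0.568, 0.823, -0.001], [0.823, 0.568, 0.001], [0.001, -0.0, -1.0]]
force: [0.2, -0.2, -0.6]
opening: 0.449
grasp_force: 0.0
```

Call:
{"api": "move_arm", "payload": {"increments": [{"xyz":[0,0,0],"roll":0.12,"grip":45},{"xyz":[0,0,0],"roll":0.12,"grip":45},{"xyz":[0,0,0],"roll":0.12,"grip":45},{"xyz":[0,0,0],"roll":0.12,"grip":45},{"xyz":[0,0,0],"roll":0.12,"grip":45}]}}

```text
time_s: 16.55
position: [0.4485, -0.3238, 0.2402]
tcp_rot: [[-0.004, 1.0, -0.001], [1.0, 0.004, 0.001], [0.001, -0.001, -1.0]]
force: [-0.4, 0.4, -0.1]
opening: 0.454
grasp_force: 0.0
```

Call:
{"api": "move_arm", "payload": {"increments": [{"xyz":[0,0,30],"roll":0.12,"grip":45},{"xyz":[0,0,35],"roll":0,"grip":45},{"xyz":[0,0,30],"roll":0,"grip":45},{"xyz":[0,0,5],"roll":0,"grip":45},{"xyz":[0,0,0],"roll":0,"grip":45}]}}

```text
time_s: 16.97
position: [0.4474, -0.3227, 0.1386]
tcp_rot: [[0.11, 0.994, -0.004], [0.994, -0.11, 0.004], [0.004, -0.004, -1.0]]
force: [1.0, -1.0, -0.4]
opening: 0.447
grasp_force: 0.0
```

Run:
```python
from h import *
go(448.5,-325.5,3,-6)
```

```text
t 16.97 pos [ 447.4 -322.7  138.6] ang -6 roll -0.005 shift [ -2.7   1.4 135.6] F [ 1.  -1.  -0.4] op 0.447
```

Call:
{"api": "move_arm", "payload": {"increments": [{"xyz":[-1.7,0,35],"roll":0,"grip":45},{"xyz":[0,0,35],"roll":0,"grip":45},{"xyz":[0,0,35],"roll":0,"grip":45},{"xyz":[0,0,22],"roll":0,"grip":45},{"xyz":[0,0,6],"roll":0,"grip":45}]}}

```text
time_s: 17.38
position: [0.4481, -0.3254, 0.006]
tcp_rot: [[0.11, 0.994, -0.002], [0.994, -0.11, 0.002], [0.002, -0.002, -1.0]]
force: [-0.3, -1.2, 0.2]
opening: 0.45
grasp_force: 0.0
```

Call:
{"api": "move_arm", "payload": {"increments": [{"xyz":[0,0,2],"roll":0,"grip":45},{"xyz":[0,0,0],"roll":0,"grip":30},{"xyz":[0,0,0],"roll":0,"grip":20},{"xyz":[0,0,0],"roll":0,"grip":5},{"xyz":[0,0,0],"roll":0,"grip":5}]}}

```text
time_s: 17.8
position: [0.4492, -0.3264, 0.0073]
tcp_rot: [[0.11, 0.994, 0.002], [0.994, -0.11, -0.002], [-0.002, 0.002, -1.0]]
force: [0.0, 0.1, 0.1]
opening: 0.231
grasp_force: 0.0
```

Call:
{"api": "move_arm", "payload": {"increments": [{"xyz":[0,0,0],"roll":0,"grip":5},{"xyz":[0,0,0],"roll":0,"grip":5},{"xyz":[0,0,0],"roll":0,"grip":5}]}}

```text
time_s: 18.05
position: [0.4489, -0.3261, 0.0066]
tcp_rot: [[0.11, 0.994, 0.001], [0.994, -0.11, -0.001], [-0.001, 0.001, -1.0]]
force: [-0.9, -0.1, 5.9]
opening: 0.131
grasp_force: 30.0
```

Gripped a little high, so I'll regrip 4.5 mm lower.

Call:
{"api": "move_arm", "payload": {"increments": [{"xyz":[0,0,0],"roll":0,"grip":30},{"xyz":[0,0,0],"roll":0,"grip":30},{"xyz":[0,0,3],"roll":0,"grip":30},{"xyz":[0,0,1.5],"roll":0,"grip":30},{"xyz":[0,0,0],"roll":0,"grip":5}]}}

```text
time_s: 18.47
position: [0.4481, -0.3253, 0.0006]
tcp_rot: [[0.11, 0.994, -0.001], [0.994, -0.11, 0.001], [0.001, -0.001, -1.0]]
force: [-0.2, 0.5, 0.1]
opening: 0.267
grasp_force: 0.0
```

Call:
{"api": "move_arm", "payload": {"increments": [{"xyz":[0,0,0],"roll":0,"grip":5},{"xyz":[0,0,0],"roll":0,"grip":5},{"xyz":[0,0,0],"roll":0,"grip":5},{"xyz":[0,0,0],"roll":0,"grip":5},{"xyz":[0,0,0],"roll":0,"grip":5}]}}

```text
time_s: 18.88
position: [0.4483, -0.3255, 0.0011]
tcp_rot: [[0.11, 0.994, -0.0], [0.994, -0.11, 0.0], [0.0, -0.0, -1.0]]
force: [0.2, -0.5, -0.2]
opening: 0.129
grasp_force: 30.0
```

Call:
{"api": "move_arm", "payload": {"increments": [{"xyz":[0,0,-10],"roll":0,"grip":5},{"xyz":[0,0,-30],"roll":0,"grip":5},{"xyz":[0,0,-35],"roll":0,"grip":5},{"xyz":[0,0,-35],"roll":0,"grip":5},{"xyz":[17,-1,0],"roll":0,"grip":5}]}}

```text
time_s: 19.3
position: [0.4535, -0.3149, 0.1182]
tcp_rot: [[0.112, 0.994, 0.012], [0.994, -0.112, -0.013], [-0.012, 0.013, -1.0]]
force: [1.0, -1.3, 0.8]
opening: 0.131
grasp_force: 30.0
```

Call:
{"api": "move_arm", "payload": {"increments": [{"xyz":[36,-2.4,0],"roll":0,"grip":5},{"xyz":[36,-2.4,0],"roll":0,"grip":5},{"xyz":[36,-2.4,0],"roll":0,"grip":5},{"xyz":[36,-2.4,0],"roll":0,"grip":5},{"xyz":[36,-2.4,0],"roll":0,"grip":5}]}}

```text
time_s: 19.72
position: [0.4566, -0.1266, 0.1116]
tcp_rot: [[0.11, 0.994, 0.0], [0.994, -0.11, -0.0], [-0.0, 0.0, -1.0]]
force: [0.4, 0.8, -0.6]
opening: 0.134
grasp_force: 30.0
```

Call:
{"api": "move_arm", "payload": {"increments": [{"xyz":[36,-2.4,0],"roll":0,"grip":5},{"xyz":[36,-2.4,0],"roll":0,"grip":5},{"xyz":[0,0,20],"roll":0,"grip":5},{"xyz":[0,0,12],"roll":0,"grip":5},{"xyz":[0,0,0],"roll":0,"grip":5}]}}

```text
time_s: 20.13
position: [0.4588, -0.0546, 0.078]
tcp_rot: [[0.108, 0.994, -0.003], [0.994, -0.108, 0.001], [0.001, -0.003, -1.0]]
force: [0.9, 0.7, -1.0]
opening: 0.132
grasp_force: 30.0
```

Call:
{"api": "move_arm", "payload": {"increments": [{"xyz":[0,0,0],"roll":0,"grip":5},{"xyz":[0,0,0],"roll":0,"grip":5}]}}

```text
time_s: 20.3
position: [0.4605, -0.0566, 0.0797]
tcp_rot: [[0.11, 0.994, 0.001], [0.994, -0.11, -0.0], [-0.0, 0.001, -1.0]]
force: [0.6, -0.4, -0.9]
opening: 0.127
grasp_force: 30.0
```

```bash
cat > al.py <<'E'
from h import *
import sys
tag=sys.argv[1]
go(460.5,-56,75,-6.4)
s=bot.read_state(); P=np.array(s["position"])*1000
yaw=np.radians(-6.4); ex=np.array([np.cos(yaw),np.sin(yaw)]); ey=np.array([-ex[1],ex[0]]); C=np.array([500.3,-1.])
ims=[]
def ortho(img,n,z):
    K,R,t=cam(n); xs=np.arange(-95,25,.4); ys=np.arange(75,-125,-.4)
    gx,gy=np.meshgrid(xs,ys); Q=np.stack([C[0]+gx*ex[0]+gy*ey[0],C[1]+gx*ex[1]+gy*ey[1],0*gx+z],-1)/1000
    q=(Q@R.T+t)@K.T; q=(q[...,:2]/q[...,2:]).astype(np.float32)
    return cv2.remap(img,q[...,0],q[...,1],cv2.INTER_CUBIC)
p,d=save("scene",tag+".png"); p2,d2=save("top",tag+"t.png")
i=cv2.imread(f'pics/{tag}.png'); W=cloud("scene",d)*1000
# grip & bowl 3D points in case frame rel. TCP
z0=P[2]-1.1
near=(d>0)&(W[...,2]>z0+1)&(W[...,2]<z0+22)
X=(W[...,:2]-P[:2])@ex; Y=(W[...,:2]-P[:2])@ey
c=i.astype(int); g=near&(c[...,2]>c[...,1]*1.7)&(c[...,2]>60)&(np.abs(X)<14)&(np.abs(Y)<45)
b=near&(np.abs(X)<24)&(Y>70)&(Y<130)
for nm,m in (("grip",g),("bowl",b)):
    if m.sum()>4: print(nm,m.sum(),"X",np.percentile(X[m],[2,50,98]),"Y",np.percentile(Y[m],[2,50,98]),"Z-z0",np.percentile(W[m][:,2]-z0,[2,50,98]))
print("TCP in case (C est)",(P[:2]-C)@ex,(P[:2]-C)@ey,P[2])
A=ortho(i,"scene",52); B=ortho(i,"scene",z0+10); T=ortho(cv2.imread(f'pics/{tag}t.png'),"top",52)[:, :180]
for k in range(-80,21,20):
    for o in (A,B): cv2.line(o,(int((k+95)/.4),0),(int((k+95)/.4),5),(0,0,255),1)
for k in range(-120,71,20):
    for o in (A,B,T): cv2.line(o,(0,int((75-k)/.4)),(5,int((75-k)/.4)),(0,0,255),1)
o=np.hstack([A,B,T]); cv2.imwrite(f'pics/{tag}o.png',o); print(o.shape)
E
python3 al.py h1
```

```text
t 20.3 pos [460.5 -56.6  79.7] ang -6.4 roll 0.001 shift [ 0.6 -0.1  4.7] F [ 0.6 -0.4 -0.9] op 0.127
grip 71 X [-7.8 -2.8  5.5] Y [-29.2 -12.7   4.6] Z-z0 [ 5.4 10.5 15.3]
TCP in case (C est) -33.32105689566417 -59.66765083667345 79.69639245224215
(500, 780, 3)
```

View pics/h1o.png

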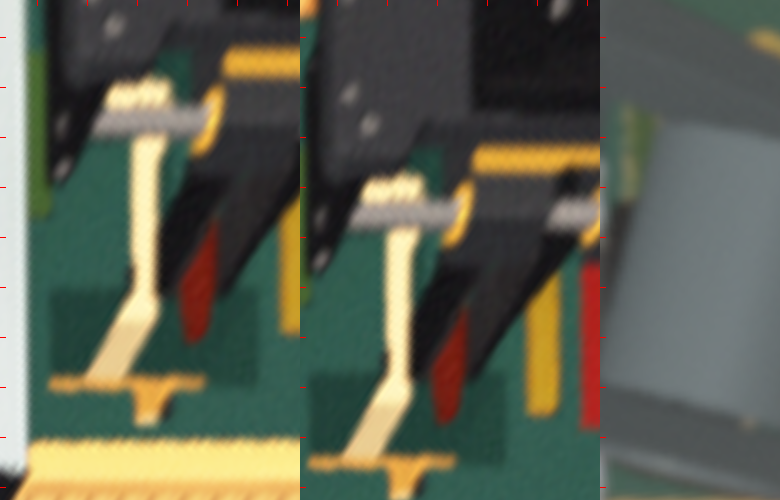

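The red grip (195,290 in the left panel) is held over the right side of the channel only because of height parallax. TCP in the case frame is (-33.3,-59.7), matching the notch centre at (-33,-60). I'll lower and watch the forces.

Call:
{"api": "move_arm", "payload": {"increments": [{"xyz":[0,0,10],"roll":0,"grip":5},{"xyz":[0,0,10],"roll":0,"grip":5},{"xyz":[0,0,4],"roll":0,"grip":5},{"xyz":[0,0,3],"roll":0,"grip":5},{"xyz":[0,0,2],"roll":0,"grip":5}]}}

```text
time_s: 20.82
position: [0.4604, -0.0566, 0.0502]
tcp_rot: [[0.11, 0.994, 0.0], [0.994, -0.11, -0.0], [-0.0, 0.0, -1.0]]
force: [-0.8, 0.4, -0.8]
opening: 0.131
grasp_force: 30.0
```

Call:
{"api": "move_arm", "payload": {"increments": [{"xyz":[0,0,2],"roll":0,"grip":5},{"xyz":[0,0,1],"roll":0,"grip":5},{"xyz":[0,0,1],"roll":0,"grip":5}]}}

```text
time_s: 21.07
position: [0.4608, -0.0565, 0.0464]
tcp_rot: [[0.11, 0.994, 0.001], [0.994, -0.11, -0.001], [-0.0, 0.002, -1.0]]
force: [1.4, 0.8, 1.1]
opening: 0.13
grasp_force: 30.0
```

Call:
{"api": "move_arm", "payload": {"increments": [{"xyz":[0,0,1.5],"roll":0,"grip":5},{"xyz":[0,0,1.5],"roll":0,"grip":5},{"xyz":[0,0,1.5],"roll":0,"grip":5},{"xyz":[0,0,1],"roll":0,"grip":5},{"xyz":[0,0,0],"roll":0,"grip":5}]}}

```text
time_s: 21.48
position: [0.4611, -0.0566, 0.0411]
tcp_rot: [[0.11, 0.994, 0.002], [0.994, -0.11, -0.001], [-0.001, 0.002, -1.0]]
force: [1.5, -0.7, 3.9]
opening: 0.128
grasp_force: 30.0
```

Call:
{"api": "move_arm", "payload": {"increments": [{"xyz":[0,0,1],"roll":0,"grip":5},{"xyz":[0,0,0.5],"roll":0,"grip":5},{"xyz":[0,0,0],"roll":0,"grip":5}]}}

```text
time_s: 21.73
position: [0.4611, -0.0565, 0.0392]
tcp_rot: [[0.11, 0.994, 0.002], [0.994, -0.11, -0.001], [-0.0, 0.002, -1.0]]
force: [2.8, -1.1, 1.7]
opening: 0.129
grasp_force: 30.0
```

Call:
{"api": "move_arm", "payload": {"increments": [{"xyz":[0,0,1],"roll":0,"grip":5},{"xyz":[0,0,0.5],"roll":0,"grip":5},{"xyz":[0,0,0],"roll":0,"grip":5}]}}

```text
time_s: 21.98
position: [0.4611, -0.0566, 0.0385]
tcp_rot: [[0.11, 0.994, 0.002], [0.994, -0.11, -0.001], [-0.001, 0.002, -1.0]]
force: [1.3, 0.1, 11.7]
opening: 0.128
grasp_force: 30.0
```

Seated on the floor of the cutout. I'll release, lift and look.

Call:
{"api": "move_arm", "payload": {"increments": [{"xyz":[0,0,0],"roll":0,"grip":40},{"xyz":[0,0,0],"roll":0,"grip":40},{"xyz":[0,0,0],"roll":0,"grip":40},{"xyz":[0,0,-8],"roll":0,"grip":40},{"xyz":[0,0,-25],"roll":0,"grip":40}]}}

```text
time_s: 22.4
position: [0.4576, -0.0554, 0.0687]
tcp_rot: [[0.11, 0.994, -0.008], [0.994, -0.11, 0.003], [0.002, -0.008, -1.0]]
force: [0.1, -0.0, 0.5]
opening: 0.374
grasp_force: 0.0
```

Call:
{"api": "move_arm", "payload": {"increments": [{"xyz":[0,0,-35],"roll":0,"grip":40},{"xyz":[0,0,-35],"roll":0,"grip":40},{"xyz":[0,0,-35],"roll":0,"grip":40},{"xyz":[0,0,-35],"roll":0,"grip":40},{"xyz":[0,0,-35],"roll":0,"grip":40}]}}

```text
time_s: 22.82
position: [0.459, -0.0558, 0.2475]
tcp_rot: [[0.11, 0.994, -0.001], [0.994, -0.11, 0.001], [0.0, -0.001, -1.0]]
force: [1.1, -0.5, -0.2]
opening: 0.397
grasp_force: 0.0
```

Call:
{"api": "move_arm", "payload": {"increments": [{"xyz":[-38,0,0],"roll":0,"grip":40},{"xyz":[-38,0,0],"roll":0,"grip":40},{"xyz":[-38,0,0],"roll":0,"grip":40},{"xyz":[-38,0,0],"roll":0,"grip":40},{"xyz":[0,0,0],"roll":0,"grip":40}]}}

```text
time_s: 23.23
position: [0.4436, -0.2138, 0.2462]
tcp_rot: [[0.115, 0.993, 0.002], [0.993, -0.115, -0.005], [-0.005, 0.002, -1.0]]
force: [-0.0, 0.0, -0.2]
opening: 0.404
grasp_force: 0.0
```

```bash
python3 al.py e1
python3 - <<'E'
from h import *
import cv2
n="top"; p,d=save(n,"e2t.png"); W=cloud(n,d)*1000
yaw=np.radians(-6.4); ex=np.array([np.cos(yaw),np.sin(yaw)]); ey=np.array([-ex[1],ex[0]]); C=np.array([503.5,-4.])
X=(W[...,:2]-C)@ex; Y=(W[...,:2]-C)@ey
for a in (-105,-88,-75,-60,-45,-30,0,40): 
    m=(np.abs(X+33)<3)&(np.abs(Y-a)<3); print(a,np.median(W[m][:,2]) if m.any() else None)
n="scene"; p,d=save(n,"e2.png"); 
a=cv2.imread('pics/e1o.png')[:,:300]; c=cv2.imread('pics/e2.png')[60:330,100:480]; cv2.imwrite('pics/fin.png',np.hstack([a,cv2.resize(c,(500,355)) if 0 else cv2.copyMakeBorder(cv2.resize(c,(490,348)),0,152,0,0,cv2.BORDER_CONSTANT)]))
E
```

```text
t 23.23 pos [ 443.6 -213.8  246.2] ang -6.4 roll -0.004 shift [158.7  -0.8 171.2] F [-0.   0.  -0.2] op 0.404
TCP in case (C est) -32.64049615307139 -217.82346933317993 246.24385943148786
(500, 780, 3)
-105 52.099610615203076
-88 43.18949533941543
-75 49.34922707332498
-60 51.942691614026295
-45 51.07448876183014
-30 50.69809928745236
0 48.008390619539654
40 39.63427036428454
```

View pics/fin.png

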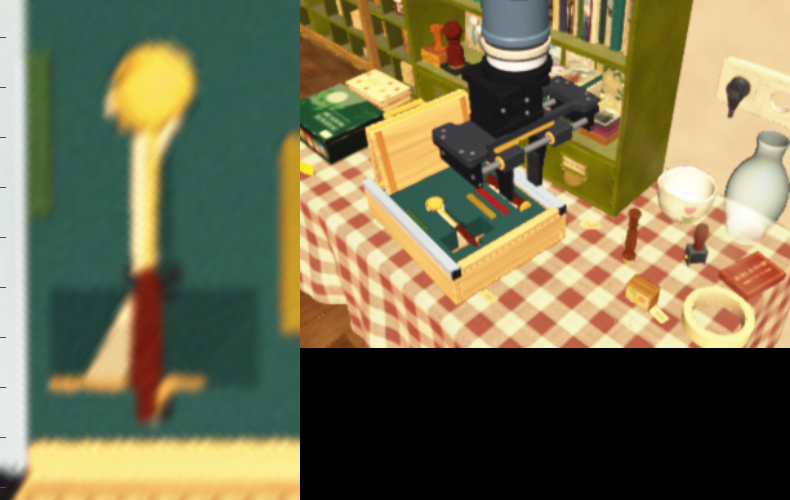

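The spoon is home: grip top at about 52 mm, bowl in the round end at (150,85). The door is folded back and the bystanders are untouched, so I'm handing in.

```bash
python3 -c "
from rig import bot
print(bot.hand_in())"
```

```text
the job is handed in; nothing more can be done
None
```

The job is done and handed in: the spoon is pressed home flush with its bowl in the round end, the door is folded fully back, and the stamps, seal and tape were not touched (about 23 s of the 69 s used).

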